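# Fit the tube carousel to the mixer drive and tap its taper home

## Robot

A 6-joint arm with a two-finger parallel gripper is mounted at the origin on the work surface. World frame = base frame: x ahead of the robot, y to its left, z up, the work surface at z = 0. Lengths are in m, angles in rad, forces in N, time in s.
With the tool pointing down it reaches from about 0.25 to 0.725 m from the base axis. Payload 9.7 kg.
Tool frame: the origin (TCP) lies midway between the tips of the shut fingers; the grasp point (between the pads) lies r.grip_depth behind it (r.grip_depth is the distance from the TCP to the grasp point, in m); z points along the fingers, y is the line along which they close (so a half turn about z gives the same grasp; the last joint's range is limited). The gripper opens to 85 mm and grips with 20 to 120 N. Pads are 22 mm wide; open, the fingers measure 114 mm over their backs; the gripper's body (76 mm by 85 mm) begins 54 mm behind the grasp point. The pads swing forward as they close: fully open they stand 13 mm farther back than shut.
Start: joints at [1.17, 0.087, 0.176, 1.66, 0, 1.571], TCP at [0.215, 0.506, 0.231] pointing down, gripper open.
Joint ranges: [-3.13, 3.13], [-0.85, 1.81], [-1.15, 1.24], [-2.2, 2.28], [-1.44, 1.52], [-3.14, 3.14]. Speed limits (rad/s): [2.22, 2.22, 2.57, 3.14, 3.14, 3.14].

## Interface

Orientations are given as a unit quaternion [w, x, y, z].
In Python, from bench import r, move_gripper, planner, get_image, camera_params, spot_in, trace gives the robot as it stands. Calls block until the motion is done:
- r.move_to(position, orientation): joint-space move of the TCP to a pose.
- r.line_to(position, max_speed=0.15, rot=None): straight line of the TCP; rot=None keeps the orientation; max_speed is the mean speed in m/s.
- r.set_joints(angles): joint-space move.
- move_gripper(opening, grasp_force=None): finger opening in m; grasp_force is the grip in N (None keeps the last); returns when the fingers have stopped.
- r.wait(seconds).
- planner.ik(position, orientation): joint angles nearest the present ones, or None.
- get_image(name): name is "side" or "top"; returns the picture (420x560x3 uint8, red, green, blue); there is no depth.
- camera_params(name): a dict with "camera_matrix" (3x3 intrinsics, pixels), "rvec" (rotation vector, rad) and "tvec" (3), from world to camera coordinates, as OpenCV has them. Camera axes: x right, y down, z forward; pixel columns grow to the right and rows downward; lengths in m; the calibration is good to about 2 mm. A picture is of the moment at which its call begins. camera_params takes no time and is no camera call.
A pose or a line that the arm cannot do raises r.MotionError and nothing moves.
- r.job_done(): hands the job in; it is judged then, once.
Trained networks look in the newest picture that a camera, given by its name, has taken for a name from the list of things; names that differ only in an ending like _2 or _b are one class to them, and where a whole thing is asked for, a point or a joint stands for the part that bears it (a point fixed in the world has none). Each returns a list of dicts, best first, with "score" (0 to 1); they miss things now and then, are a little off and sometimes report something else, mostly with a low value. They report only what shows in the picture. A call takes as long as a camera call. They do not tell look-alikes from the thing itself.
- spot_in(camera, target): "extent" ([left, top, width, height] in pixels, round what is visible of it).
- trace(camera, target): "mask" (420x560 bool, what is visible of it) and "extent" ([left, top, width, height] in pixels, round what is visible of it).
Readings, each from a call of its own:
- r.current_t(): time.
- r.current_qpos(): joint angles.
- r.current_joint_velocities(): joint speeds.
- r.current_effort(): joint torques, N m.
- r.current_ee_pos(): TCP position.
- r.current_eef_rot(): TCP orientation.
- r.current_wrist_force(): force on the tool from outside, world axes, zero at the start.
- r.current_torque(): the same for the moment, N m.
- r.current_opening(): finger opening in m.
- r.current_grasp_force(): force on a finger pad.
Only numpy, scipy, OpenCV 4.12 (cv2) and the standard library are available. Lean on these libraries where they do the work, as an engineer would, in place of code of your own. Each camera call takes 0.05 s, during which the arm holds its last target. There are 200 camera calls.

## Task

Fit the round tube carousel into the taper socket on top of the mixer drive: set it in lightly, let go while it still stands high, then drive it down with the nylon-faced tapper, not with your fingers, in at least two separate taps (lifting clear in between) until it has bottomed on the stop hidden in the socket, and finish by leaning on it with the tapper at about 30 N, well short of 50 N, which must not move it any more. Tap gently, never hammering, then stand the tapper back upright on its round mat, and leave the square platform head, the bottle, the jar and the beaker where they are.

Things in the scene. Friction and masses are not known exactly. Their poses are not given: they have to be found in the camera images.
- carousel: Round mixing head, 112 mm tall, 0.28 to 0.44 kg, starting upright in either hole of the stand, its collar on the stand. Origin: centre of the underside of its steel collar; z up its axis. Below: steel tapered shank 50 mm long, 30 mm wide at the collar, 16 mm at the tip. Above: collar 50 mm wide, z 0 to 12 mm; white disc 96 mm wide with eight dark tube places, z 12 to 22 mm; then the boss
- boss_top (a point): Centre of the flat top of the carousel's plain grey grip boss, the face to tap. The boss is a cylinder of diameter 28 mm, 40 mm tall, from the disc up to this point (62 mm above the carousel's origin)
- platform: The other mixing head, not wanted: square white plate 76 x 76 mm with two dark strips in place of the round disc and a straight 20 mm shank; otherwise the same collar and boss and the same origin. In the stand's other hole; leave it there
- stand: White block 260 (x) x 110 (y) x 60 mm, fixed; origin: centre of its underside. Two upright 35 mm holes at x = -65 and +65 mm
- socket (a point): Centre of the taper socket's mouth, in the nose top, 100 mm above the bench; z up. Opening 36 mm; inside, four sprung jaws. Set in by its weight, the carousel stops with its origin 16 to 18 mm above this point; driving it takes 5 to 17 N, and the jaws hold it where it gets to, until its tip meets a hard stop, origin 1 to 13 mm above this point (feel for it)
- housing (a point): Centre of the top of the mixer drive's white housing, 170 (x) x 190 (y) x 47 mm, fixed on the bench; the spindle nose, diameter 70 mm, stands on it
- tapper: Tapping tool standing upright, 124 mm tall, about 0.3 kg (mass varies): white nylon head diameter 42 mm, z 0 to 40 mm, whose flat underside is the striking face; steel handle diameter 22 mm, z 40 to 118 mm; steel pommel diameter 27 mm on top, z 118 to 124 mm. Origin: centre of the underside; z up. It starts on the mat
- tapper_grip (a point): Point on the tapper's handle axis, 90 mm above its underside: a good place to grip
- mat: Round black rubber mat, diameter 100 mm, 4 mm thick, fixed; origin: centre of its underside on the bench
- bottle: Capped bottle 60 mm diameter, 130 mm tall, standing; origin: centre of its underside. Bystander
- jar: Jar 70 mm diameter, 75 mm tall, standing; origin: centre of its underside. Bystander
- beaker: Clear open beaker, 72 mm diameter at the rim, 80 mm tall; origin: centre of its underside. Bystander
There are look-alikes about, which are no part of the job. Of the things like the mat, leave any that is purple or yellow; of the rest the smaller one is meant.

How it is judged:
By the outcome, as a careful person would: the job done as asked, in the order asked, and still so for the second after the job is handed in, with the robot touching nothing.
It also fails if it takes over 58 s, if anything falls off the work surface, if the arm or the gripper's body presses on something with over 40 N, if the wrist force passes 120 N, or if a joint passes its speed limit or range.

## Working session

There is one attempt and no reset: what is moved stays moved. The work goes in short steps, each a Python script; the robot and the scene stay as the last script left them, time stands still between calls to the robot, and variables do not carry over. Pictures are saved under pics/ and viewed, at most 10 in all, crops included, and the job is handed in when it is done.

```bash
ls; mkdir -p pics; cat > h.py <<'E'
import numpy as np, cv2
from bench import r, move_gripper, planner, get_image, camera_params, spot_in, trace
def proj(c,P):
    p=camera_params(c); return cv2.projectPoints(np.array(P,float).reshape(-1,3),np.array(p['rvec'],float),np.array(p['tvec'],float),np.array(p['camera_matrix']),None)[0].reshape(-1,2)
def ray(c,uv):
    p=camera_params(c);R=cv2.Rodrigues(np.array(p['rvec'],float))[0];t=np.array(p['tvec'],float).ravel()
    d=R.T@np.linalg.inv(np.array(p['camera_matrix']))@np.array([uv[0],uv[1],1.]);return -R.T@t,d
def at_z(c,uv,z):
    o,d=ray(c,uv);return o+d*(z-o[2])/d[2]
def save(img,n): cv2.imwrite('pics/'+n,cv2.cvtColor(img,cv2.COLOR_RGB2BGR))
E
python3 - <<'E'
from h import *
a=get_image('side');b=get_image('top')
save(a,'s0.png');save(b,'t0.png')
for c in('side','top'):
  o=ray(c,(280,210));print(c,o)
  for n in('carousel','platform','stand','housing','tapper','mat','bottle','jar','beaker'):
    print(n,[(round(d['score'],2),np.round(d['extent']).tolist()) for d in spot_in(c,n)])
E
```

```text
pics
side (array([ 0.41917521, -1.19013522,  0.85985551]), array([ 0.02476835,  0.84082648, -0.54114843]))
carousel [(0.9, [339.0, 272.0, 44.0, 31.0])]
platform [(0.79, [280.0, 268.0, 45.0, 35.0])]
stand [(0.61, [274.0, 276.0, 118.0, 58.0])]
housing [(0.56, [269.0, 200.0, 70.0, 58.0]), (0.21, [281.0, 269.0, 43.0, 34.0])]
tapper [(0.87, [301.0, 154.0, 14.0, 40.0])]
mat [(0.74, [237.0, 173.0, 40.0, 22.0]), (0.61, [286.0, 158.0, 22.0, 16.0]), (0.56, [174.0, 174.0, 44.0, 21.0]), (0.54, [296.0, 182.0, 30.0, 17.0]), (0.45, [303.0, 152.0, 14.0, 42.0]), (0.4, [268.0, 202.0, 72.0, 57.0]), (0.37, [276.0, 277.0, 118.0, 56.0])]
bottle [(0.6, [362.0, 162.0, 20.0, 40.0])]
jar [(0.68, [240.0, 184.0, 27.0, 30.0]), (0.58, [338.0, 267.0, 45.0, 35.0])]
beaker [(0.89, [339.0, 154.0, 22.0, 28.0]), (0.27, [339.0, 268.0, 43.0, 33.0])]
top (array([0.30506897, 0.05291085, 1.01422074]), array([ 0.16782334,  0.00624752, -0.98587791]))
carousel [(0.73, [413.0, 120.0, 44.0, 40.0]), (0.23, [179.0, 159.0, 40.0, 39.0])]
platform [(0.92, [412.0, 178.0, 46.0, 39.0]), (0.34, [259.0, 147.0, 88.0, 83.0])]
stand [(0.71, [400.0, 113.0, 59.0, 116.0])]
housing [(0.9, [259.0, 144.0, 88.0, 88.0]), (0.51, [181.0, 160.0, 38.0, 39.0])]
tapper [(0.71, [187.0, 162.0, 25.0, 26.0])]
mat [(0.87, [180.0, 158.0, 37.0, 42.0]), (0.87, [109.0, 167.0, 42.0, 41.0]), (0.85, [153.0, 222.0, 56.0, 50.0]), (0.63, [138.0, 302.0, 63.0, 66.0])]
bottle [(0.96, [210.0, 81.0, 31.0, 39.0])]
jar [(0.91, [225.0, 238.0, 32.0, 32.0]), (0.25, [257.0, 147.0, 87.0, 83.0])]
beaker [(0.67, [150.0, 104.0, 33.0, 36.0])]
```

```bash
python3 - <<'E'
import cv2,numpy as np
a=cv2.imread('pics/s0.png');b=cv2.imread('pics/t0.png')
cv2.imwrite('pics/s0c.png',cv2.resize(a[130:350,150:430],(764,600),interpolation=3))
cv2.imwrite('pics/t0c.png',cv2.resize(b[60:380,90:480],(730,600),interpolation=3))
E
```

```text
(no output)
```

View pics/s0c.png

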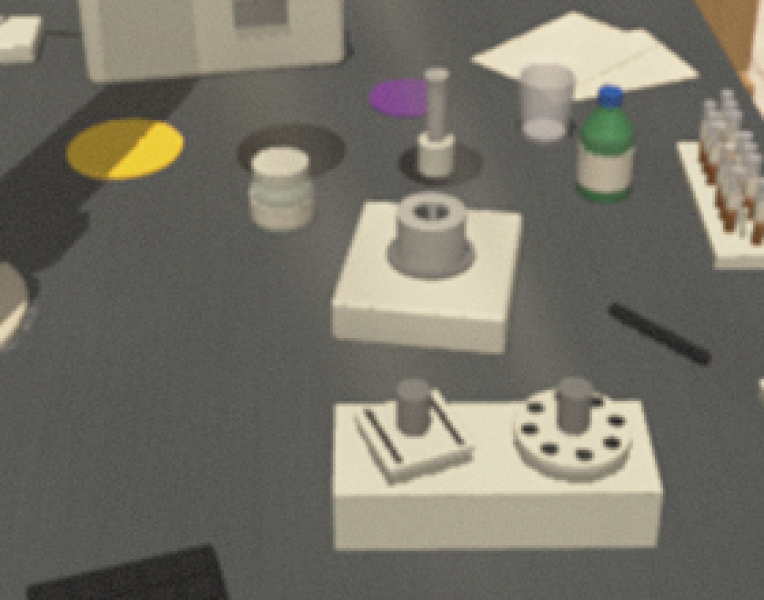

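View pics/t0c.png

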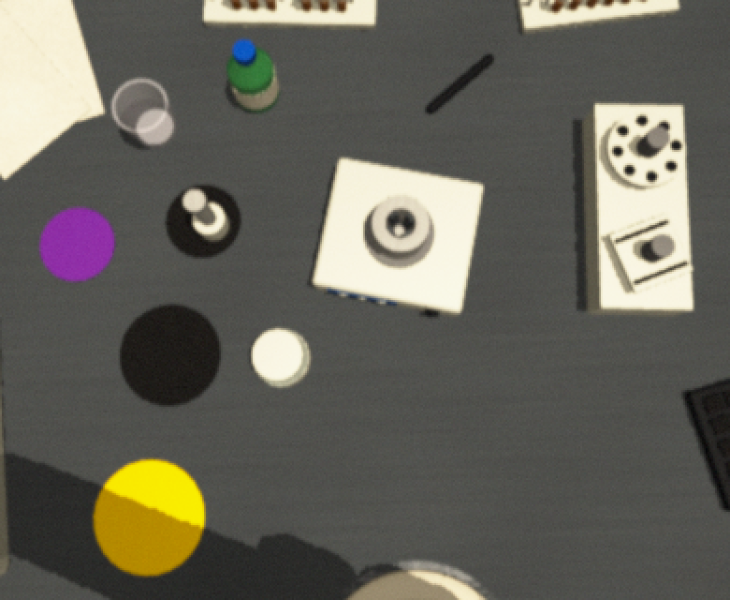

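The carousel is the round head at top (435,140), and the platform is the square one at (435,198). The tapper stands on the small black mat at top (199,178). I rule out three mats: large black (181,247), purple (130,188) and yellow (170,335). Next I'll fit positions.

```bash
cat >> h.py <<'E'
from scipy.optimize import minimize
def cyl(rad,z0,z1,n=32,r1=None):
    a=np.linspace(0,2*np.pi,n,endpoint=False);r1=rad if r1 is None else r1
    return np.vstack([np.c_[rad*np.cos(a),rad*np.sin(a),a*0+z0],np.c_[r1*np.cos(a),r1*np.sin(a),a*0+z1]])
def box(x,y,z0,z1): return np.array([[i*x/2,j*y/2,k] for i in(-1,1) for j in(-1,1) for k in(z0,z1)])
def sil(c,parts,x,y,w=0,z=0):
    m=np.zeros((1680,2240),np.uint8);R=np.array([[np.cos(w),-np.sin(w),0],[np.sin(w),np.cos(w),0],[0,0,1]])
    for p in parts:
        q=proj(c,p@R.T+[x,y,z]); cv2.fillConvexPoly(m,cv2.convexHull(np.round((q+.5)*4).astype(np.int32)),1)
    return m>0
def up(m): return cv2.resize(m.astype(np.uint8),(2240,1680),interpolation=0)>0
def fit(masks,parts,x0,z=0,yaw=False):
    """masks: {cam:mask}"""
    M={c:up(m) for c,m in masks.items()}
    def cost(p):
        t=0
        for c in M:
            s=sil(c,parts,p[0],p[1],p[2] if yaw else 0,z);t+=1-(s&M[c]).sum()/(s|M[c]).sum()
        return t/len(M)
    k=3 if yaw else 2
    sx=np.array([x0]+[np.array(x0)+np.eye(k)[i]*(.2 if i==2 else .01) for i in range(k)])
    o=minimize(cost,x0,method='Nelder-Mead',options=dict(initial_simplex=sx,xatol=1e-4,fatol=1e-4));return o.x,o.fun
CAR=[cyl(.025,0,.012),cyl(.048,.012,.022),cyl(.014,.022,.062)]
TAP=[cyl(.021,0,.04),cyl(.011,.04,.118),cyl(.0135,.118,.124)]
E
python3 - <<'E'
from h import *
get_image('side');get_image('top')
def first(c,n):
    d=trace(c,n);return d[0] if d else None
for n,parts,z,hz,yaw in [('carousel',CAR,.06,.082,0),('tapper',TAP,.004,.06,0),('stand',[box(.26,.11,0,.06)],0,.06,1),('housing',[box(.17,.19,0,.047),cyl(.035,.047,.1)],0,.047,1),('jar',[cyl(.035,0,.075)],0,.07,0),('bottle',[cyl(.03,0,.09)],0,.1,0),('platform',[cyl(.025,0,.012),box(.076,.076,.012,.022),cyl(.014,.022,.062)],.06,.082,1)]:
    ms={}
    for c in('top','side'):
        d=first(c,n)
        if d and d['score']>.4: ms[c]=d['mask'];e=d['extent'];print(n,c,round(d['score'],2),np.round(e).tolist(),np.round(at_z(c,(e[0]+e[2]/2,e[1]+e[3]/2),hz)[:2],4))
    for cs in (['top'],['side'],['top','side']):
        mm={c:ms[c] for c in cs if c in ms}
        if len(mm)<len(cs):continue
        c=cs[0];v,u=np.nonzero(mm[c]);x0=at_z(c,(u.mean(),v.mean()),hz)[:2].tolist()+([0] if yaw else [])
        x,f=fit(mm,parts,x0,z,yaw);print('  ',cs,np.round(x,4),round(f,3))
for d in trace('top','mat'):
    v,u=np.nonzero(d['mask']);print('mat',round(d['score'],2),np.round(d['extent']),np.round(fit({'top':d['mask']},[cyl(.05,0,.004)],at_z('top',(u.mean(),v.mean()),0)[:2].tolist())[0],4))
E
```

```text
carousel top 0.6 [415.0, 118.0, 43.0, 42.0] [ 0.6173 -0.3053]
carousel side 0.57 [339.0, 268.0, 44.0, 36.0] [ 0.6195 -0.3058]
   ['top'] [ 0.619  -0.3013] 0.038
   ['side'] [ 0.6184 -0.3032] 0.05
   ['top', 'side'] [ 0.6186 -0.3025] 0.048
tapper top 0.97 [188.0, 163.0, 21.0, 25.0] [0.5566 0.2467]
tapper side 0.64 [301.0, 155.0, 14.0, 39.0] [0.553  0.2509]
   ['top'] [0.5576 0.2452] 0.141
   ['side'] [0.5568 0.2473] 0.093
   ['top', 'side'] [0.5566 0.2453] 0.121
stand top 0.94 [399.0, 114.0, 63.0, 118.0] [ 0.5442 -0.293 ]
stand side 0.62 [273.0, 276.0, 120.0, 56.0] [ 0.555  -0.3364]
   ['top'] [ 0.5534 -0.2982 -0.0524] 0.422
   ['side'] [ 0.5537 -0.299  -0.0444] 0.286
   ['top', 'side'] [ 0.5534 -0.2986 -0.0484] 0.354
housing top 0.89 [256.0, 144.0, 92.0, 86.0] [0.5224 0.005 ]
housing side 0.82 [273.0, 202.0, 66.0, 56.0] [ 0.5227 -0.0325]
   ['top'] [ 0.5299  0.0051 -0.2323] 0.044
   ['side'] [ 0.5304  0.0059 -0.2154] 0.047
   ['top', 'side'] [ 0.5297  0.006  -0.2249] 0.047
jar top 0.73 [226.0, 239.0, 30.0, 30.0] [0.3695 0.15  ]
jar side 0.71 [241.0, 186.0, 24.0, 31.0] [0.3809 0.0858]
   ['top'] [0.3772 0.153 ] 0.12
   ['side'] [0.3769 0.1567] 0.135
   ['top', 'side'] [0.3776 0.1536] 0.129
bottle top 0.65 [210.0, 82.0, 29.0, 39.0] [0.7184 0.179 ]
bottle side 0.8 [360.0, 160.0, 24.0, 42.0] [0.7273 0.1242]
   ['top'] [0.7441 0.1865] 0.102
   ['side'] [0.7428 0.1921] 0.164
   ['top', 'side'] [0.7419 0.1866] 0.144
platform top 0.93 [415.0, 177.0, 44.0, 42.0] [ 0.4801 -0.2927]
platform side 0.73 [279.0, 270.0, 44.0, 35.0] [ 0.4873 -0.304 ]
   ['top'] [ 0.4898 -0.2952  0.3281] 0.065
   ['side'] [ 0.4884 -0.2955  0.3307] 0.048
   ['top', 'side'] [ 0.4886 -0.2952  0.3295] 0.06
mat 0.98 [108. 168.  44.  43.] [0.5394 0.4294]
mat 0.91 [181. 158.  38.  41.] [0.5645 0.2613]
mat 0.9 [138. 303.  58.  65.] [0.1758 0.3308]
mat 0.83 [152. 220.  54.  52.] [0.378  0.3081]
```

```bash
cat >> h.py <<'E'
def ringfit(ims,circles,x0,span=.015):
    """circles: (radius,z); grid+refine on gradient magnitude"""
    from scipy.ndimage import map_coordinates
    a=np.linspace(0,2*np.pi,72,endpoint=False);res={}
    def sc(cs,x,y):
        t=0
        for c in cs:
            for R,z in circles:
                def s(rr):
                    q=proj(c,np.c_[x+rr*np.cos(a),y+rr*np.sin(a),a*0+z]);return map_coordinates(G[c],[q[:,1],q[:,0]],order=1)
                t+=np.abs((s(R+.0025)-s(R-.0025)).mean())   # signed consistent step
        return t
    G={c:cv2.GaussianBlur(cv2.cvtColor(i,cv2.COLOR_RGB2GRAY).astype(float),(0,0),.7) for c,i in ims.items()}
    for cs in [[c] for c in ims]+[list(ims)]:
        g=np.arange(-span,span+1e-6,.0015);b=max((sc(cs,x0[0]+i,x0[1]+j),x0[0]+i,x0[1]+j) for i in g for j in g)
        o=minimize(lambda p:-sc(cs,*p),b[1:],method='Nelder-Mead',options=dict(initial_simplex=[[b[1],b[2]],[b[1]+.001,b[2]],[b[1],b[2]+.001]],xatol=1e-5));res['+'.join(cs)]=(np.round(o.x,4),round(-o.fun,1))
    return res
E
python3 - <<'E'
from h import *
ims={c:get_image(c) for c in('side','top')}
print('nose',ringfit(ims,[(.035,.1),(.018,.1)],(.53,.005),.03))
print('nose hole',ringfit(ims,[(.018,.1)],(.53,.005),.02))
print('boss',ringfit(ims,[(.014,.122)],(.6186,-.3025),.008))
print('disc',ringfit(ims,[(.048,.082)],(.6186,-.3025),.008))
print('pommel',ringfit(ims,[(.0135,.128)],(.557,.246),.008))
print('tapper head top',ringfit(ims,[(.021,.044)],(.557,.246),.008))
print('mat',ringfit({'top':ims['top']},[(.05,.004)],(.5645,.2613),.02),'big',ringfit({'top':ims['top']},[(.065,.004)],(.378,.308),.02))
E
```

```text
Traceback (most recent call last):
  File "h.py", line 49, in ringfit
    g=np.arange(-span,span+1e-6,.0015);b=max((sc(cs,x0[0]+i,x0[1]+j),x0[0]+i,x0[1]+j) for i in g for j in g)
                                         ~~~^^^^^^^^^^^^^^^^^^^^^^^^^^^^^^^^^^^^^^^^^^^^^^^^^^^^^^^^^^^^^^^^
  File "h.py", line 49, in <genexpr>
    g=np.arange(-span,span+1e-6,.0015);b=max((sc(cs,x0[0]+i,x0[1]+j),x0[0]+i,x0[1]+j) for i in g for j in g)
                                              ~~^^^^^^^^^^^^^^^^^^^^
  File "h.py", line 45, in sc
    t+=np.abs((s(R+.0025)-s(R-.0025)).mean())   # signed consistent step
                          ~^^^^^^^^^
  File "h.py", line 44, in s
    q=proj(c,np.c_[x+rr*np.cos(a),y+rr*np.sin(a),a*0+z]);return map_coordinates(G[c],[q[:,1],q[:,0]],order=1)
  File "h.py", line 4, in proj
    p=camera_params(c); return cv2.projectPoints(np.array(P,float).reshape(-1,3),np.array(p['rvec'],float),np.array(p['tvec'],float),np.array(p['camera_matrix']),None)[0].reshape(-1,2)
ValueError: time passes only in moves, steps and waits
```

```bash
sed -i 's/^import numpy as np, cv2/import numpy as np, cv2, functools/; s/^def proj/_cp=camera_params\ncamera_params=functools.lru_cache(_cp)\ndef proj/' h.py
sed -i '/^import numpy/{n;}; ' h.py
python3 - <<'E'
from h import *
print(r.current_t())
ims={c:get_image(c) for c in('side','top')}
print('nose',ringfit(ims,[(.035,.1),(.018,.1)],(.53,.005),.03))
print('nose hole',ringfit(ims,[(.018,.1)],(.53,.005),.02))
print('boss',ringfit(ims,[(.014,.122)],(.6186,-.3025),.008))
print('disc',ringfit(ims,[(.048,.082)],(.6186,-.3025),.008))
print('pommel',ringfit(ims,[(.0135,.128)],(.557,.246),.008))
print('tapper head top',ringfit(ims,[(.021,.044)],(.557,.246),.008))
print('mat',ringfit({'top':ims['top']},[(.05,.004)],(.5645,.2613),.02),'big',ringfit({'top':ims['top']},[(.065,.004)],(.378,.308),.02))
print('t',r.current_t(),r.grip_depth,r.current_eef_rot(),r.current_wrist_force(),r.current_opening())
x=ims['top'].copy()
for n,P,R,z in [('c',(.6186,-.3025),.048,.082),('c',(.6186,-.3025),.014,.122)]:
  a=np.linspace(0,6.28,60);cv2.polylines(x,[np.round(proj('top',np.c_[P[0]+R*np.cos(a),P[1]+R*np.sin(a),a*0+z])*16).astype(np.int32)],True,(255,0,0),1,cv2.LINE_AA,4)
save(cv2.resize(x[100:250,240:470],(780,509),interpolation=3),'crop1.png')
E
```

```text
1.95
nose {'side': (array([ 0.5285, -0.    ]), np.float64(58.1)), 'top': (array([0.5299, 0.004 ]), np.float64(126.5)), 'side+top': (array([0.5296, 0.0036]), np.float64(175.6))}
nose hole {'side': (array([ 0.5285, -0.0006]), np.float64(38.7)), 'top': (array([0.5298, 0.0038]), np.float64(88.9)), 'side+top': (array([0.5294, 0.0035]), np.float64(120.9))}
boss {'side': (array([ 0.6188, -0.3059]), np.float64(16.4)), 'top': (array([ 0.6073, -0.288 ]), np.float64(76.0)), 'side+top': (array([ 0.6073, -0.2881]), np.float64(77.3))}
disc {'side': (array([ 0.6177, -0.3048]), np.float64(20.7)), 'top': (array([ 0.6144, -0.2932]), np.float64(43.6)), 'side+top': (array([ 0.6184, -0.3035]), np.float64(51.0))}
pommel {'side': (array([0.5557, 0.241 ]), np.float64(28.3)), 'top': (array([0.5582, 0.2455]), np.float64(108.3)), 'side+top': (array([0.5579, 0.2453]), np.float64(131.7))}
tapper head top {'side': (array([0.5557, 0.2384]), np.float64(29.5)), 'top': (array([0.5581, 0.2449]), np.float64(83.4)), 'side+top': (array([0.5572, 0.2443]), np.float64(106.9))}
mat {'top': (array([0.5658, 0.2603]), np.float64(28.2))} big {'top': (array([0.3898, 0.3017]), np.float64(33.0))}
t 2.05 0.0187 [ 7.58496587e-07  1.99067927e-01  9.79985694e-01 -1.59452958e-05] [ 0.80646946 -0.2279851  -0.38692976] 0.08565553674637173
```

View pics/crop1.png

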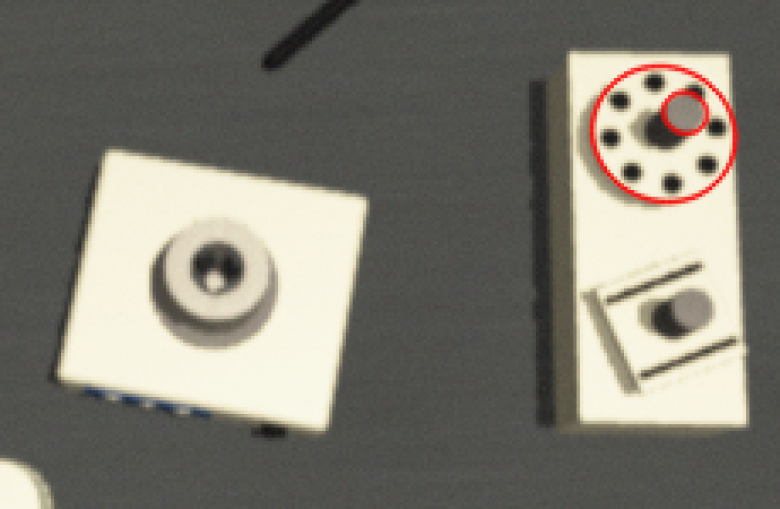

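The overlay fits the round head: disc at about (663,135) and boss at (686,112) in the crop. It's the carousel, with eight tube places. The nose is at crop (217,268). Picking the carousel next.

```bash
cat >> h.py <<'E'
def down(a): return [0,np.cos(a/2),np.sin(a/2),0]
Q=down(np.pi/2)
C0=np.array([.6186,-.3025]);S=np.array([.5296,.0030]);T0=np.array([.5575,.2447])
E
python3 - <<'E'
from h import *
r.move_to([*C0,.20],Q)
print(r.current_t(),r.current_ee_pos())
move_gripper(.055)
r.line_to([*C0,.0895],.15)
print(r.current_wrist_force(),r.current_ee_pos())
move_gripper(.0,45)
print(r.current_opening(),r.current_grasp_force(),r.current_wrist_force(),r.current_t())
w0=r.current_wrist_force()
r.line_to([*C0,.105],.06); r.line_to([*C0,.245],.2)
print(r.current_opening(),r.current_grasp_force(),r.current_wrist_force(),r.current_ee_pos(),r.current_t())
r.move_to([*S,.245],Q)
print(r.current_opening(),r.current_ee_pos(),r.current_t())
ims={c:get_image(c) for c in('side','top')}
save(np.hstack([cv2.resize(ims[k][120:320,200:400] if k=='side' else ims[k][80:280,200:400],(400,400),interpolation=3) for k in ims]),'hold.png')
E
```

```text
5.2167 [ 0.61896524 -0.30166763  0.20011143]
[0.24037107 0.9654638  0.19830176] [ 0.61905876 -0.30275903  0.09079625]
0.02666918727279111 44.48934495449066 [0.51889168 1.44497157 6.66760276] 6.8667
0.027068454477290723 44.597357511520386 [ 0.08000138 -0.35181124 -4.57167852] [ 0.61845542 -0.3024237   0.24354874] 8.125
0.027063843576157588 [0.53003393 0.0022755  0.24485203] 9.3333
```

View pics/hold.png

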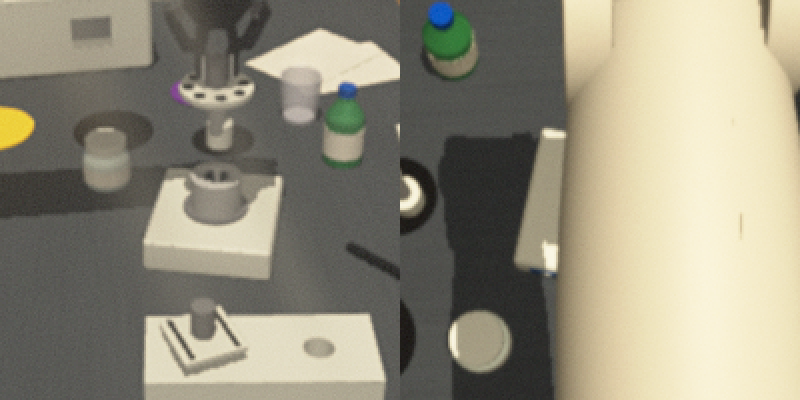

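```bash
python3 - <<'E'
from h import *
r.line_to([*S,.185],.15)
b=r.current_wrist_force();print(b)
r.line_to([*S,.153],.06)
print(r.current_ee_pos(),r.current_wrist_force()-b)
z=.153
while z>.142:
    z-=.001; r.line_to([*S,z],.02); f=r.current_wrist_force()-b
    print(round(z,4),r.current_ee_pos().round(4) if hasattr(r.current_ee_pos(),'round') else r.current_ee_pos(),np.round(f,2))
    if f[2]>2.5: break
print(r.current_t())
move_gripper(.07)
print(r.current_wrist_force(),r.current_t())
r.line_to([*S,.24],.2)
r.move_to([*T0,.2],Q)
ims={c:get_image(c) for c in('side','top')};print(r.current_t())
d=trace('side','carousel');print([(round(i['score'],2),np.round(i['extent'])) for i in d][:2])
for z in (.118,.117,.116): print(z,ringfit(ims,[(.014,z+.062),(.048,z+.022)],S,.006))
save(np.hstack([cv2.resize(ims[k][120:320,200:400] if k=='side' else ims[k][80:280,200:400],(400,400),interpolation=3) for k in ims]),'set.png')
E
```

```text
[ 0.30198758 -0.86892012 -4.22960151]
[0.52958047 0.00310185 0.15299488] [ 0.599736    2.21723329 -0.29200102]
0.152 [0.5297 0.003  0.1523] [0.87 2.83 1.75]
0.151 [0.5298 0.003  0.1511] [2.44 2.05 1.88]
0.15 [0.5298 0.003  0.1501] [3.01 2.8  1.51]
0.149 [0.5298 0.003  0.1491] [2.63 2.97 2.27]
0.148 [0.5298 0.003  0.1482] [3.49 1.76 4.62]
11.9167
[-0.2270725   0.7545667  -0.18052697] 12.4083
14.0917
[(0.85, array([292., 181.,  34.,  31.])), (0.51, array([270., 206.,  71.,  51.]))]
0.118 {'side': (array([ 0.5277, -0.0015]), np.float64(42.5)), 'top': (array([0.5219, 0.0073]), np.float64(102.5)), 'side+top': (array([0.5227, 0.0071]), np.float64(111.4))}
0.117 {'side': (array([5.278e-01, 1.000e-04]), np.float64(42.2)), 'top': (array([0.5221, 0.0073]), np.float64(102.1)), 'side+top': (array([0.5232, 0.0069]), np.float64(113.9))}
0.116 {'side': (array([0.5279, 0.0018]), np.float64(41.9)), 'top': (array([0.5223, 0.0072]), np.float64(101.7)), 'side+top': (array([0.5235, 0.0067]), np.float64(116.9))}
```

View pics/set.png

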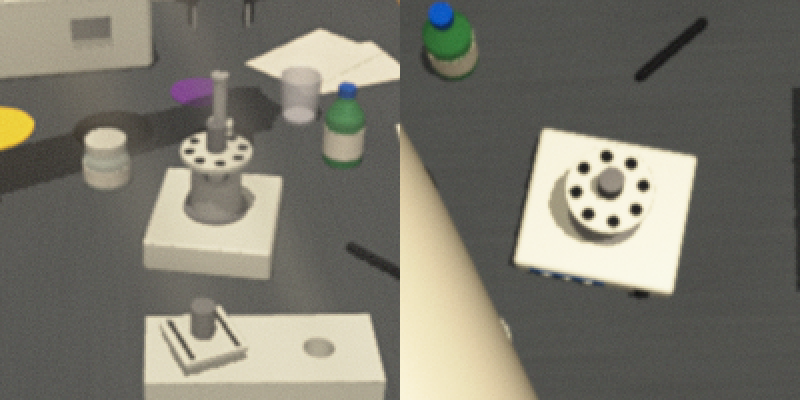

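The carousel stands upright and high in the socket, with the boss top at right crop (611,182). Now the tapper, then the first tap.

```bash
cat >> h.py <<'E'
S2=np.array([.5303,.0035])
def tap(z0,fstop,zmin,step=.001,v=.02):
    """lower from z0 in steps until force rise >= fstop or zmin; returns log"""
    r.line_to([*S2,z0],.1); b=np.array(r.current_wrist_force());z=z0;L=[];c=None
    while z-step>=zmin-1e-9:
        z-=step; r.line_to([*S2,z],v); f=np.array(r.current_wrist_force())-b;p=r.current_ee_pos()
        L.append((round(z,4),round(float(p[2]),4),*np.round(f,1)))
        if f[2]>2 and c is None: c=z
        if f[2]>=fstop: break
    return L,c
E
python3 - <<'E'
from h import *
r.line_to([*T0,.0755],.15)
print(r.current_ee_pos(),r.current_wrist_force(),r.current_t())
move_gripper(0,110)
print(r.current_opening(),r.current_grasp_force(),r.current_wrist_force())
r.line_to([*T0,.09],.06); print(r.current_wrist_force(),r.current_ee_pos())
r.line_to([*T0,.30],.25)
r.move_to([*S2,.30],Q)
print(r.current_opening(),r.current_wrist_force(),r.current_ee_pos(),r.current_t())
ims={c:get_image(c) for c in('side','top')}
save(np.hstack([cv2.resize(ims[k][80:280,200:400],(400,400),interpolation=3) for k in ims]),'taph.png')
E
```

```text
[0.55804189 0.24482876 0.07667291] [-0.69354485  0.02930377  1.09561469] 15.125
0.02013965059369749 106.21264547109604 [-0.32390326 -0.14402561  5.55733547]
[-0.36940826 -0.82564978 -3.44072315] [0.55760359 0.24475352 0.09017818]
0.020311743406960372 [ 0.69947171 -0.04900615 -3.90877037] [0.53046212 0.00421919 0.29965156] 17.9833
```

View pics/taph.png

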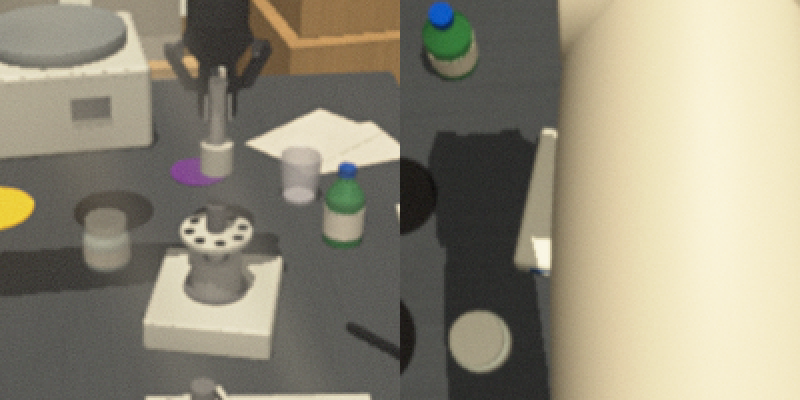

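```bash
python3 - <<'E'
from h import *
L,c=tap(.256,20,.2495)
print(c,r.current_t());[print(*l) for l in L]
r.line_to([*S2,.275],.15)
print(r.current_wrist_force(),r.current_t())
E
```

```text
0.251 20.175
0.255 0.2555 0.6 -0.7 0.6
0.254 0.254 -0.5 -1.3 0.5
0.253 0.2529 0.1 -0.4 0.7
0.252 0.2519 0.9 -0.1 -0.4
0.251 0.2512 -0.4 -0.5 2.1
0.25 0.2504 -0.9 -1.1 6.4
[ 0.08747878 -1.04061516 -3.11937494] 20.4917
```

```bash
python3 - <<'E'
from h import *
for zm in (.248,.23):
    L,c=tap(.2535,22,zm)
    print(c,r.current_t());[print(*l) for l in L]
    r.line_to([*S2,.272],.15)
print(r.current_wrist_force(),r.current_t())
E
```

```text
0.2485 22.1083
0.2525 0.2528 0.6 -0.0 -0.5
0.2515 0.2515 0.5 1.2 -0.9
0.2505 0.2504 -0.9 -0.4 -0.9
0.2495 0.2496 0.0 0.5 0.4
0.2485 0.249 -0.6 0.2 5.4
0.2475 26.5
0.2525 0.2528 0.6 -0.4 -1.7
0.2515 0.2516 0.1 -0.2 -0.9
0.2505 0.2505 -0.4 -0.3 -2.1
0.2495 0.2494 -0.2 -0.7 -0.8
0.2485 0.2488 -0.5 -0.7 1.6
0.2475 0.248 -1.0 -1.5 6.7
0.2465 0.2469 0.3 0.1 7.6
0.2455 0.2458 -0.4 -0.5 7.1
0.2445 0.2447 0.8 0.3 6.6
0.2435 0.2438 0.1 0.2 5.9
0.2425 0.2429 -0.2 -0.5 7.0
0.2415 0.242 -0.3 -0.5 8.6
0.2405 0.2417 -1.0 -1.0 11.6
0.2395 0.2416 -2.0 0.3 18.5
0.2385 0.2416 -2.5 -0.0 23.7
[-0.00443664 -0.5887343  -2.06752471] 26.875
```

Bottomed: TCP stops at 0.2416 while the force climbs steeply. Now the 30 N lean.

```bash
python3 - <<'E'
from h import *
r.line_to([*S2,.2445],.1)
b=np.mean([r.current_wrist_force() for _ in range(3)],axis=0)
r.line_to([*S2,.2395],.02);z=.2395
while z>.234:
    z-=.0005;r.line_to([*S2,z],.015);f=r.current_wrist_force()[2]-b[2];p=r.current_ee_pos()[2];print(round(z,4),round(p,4),round(f,1))
    if f>=29: break
for _ in range(4): r.wait(.25);print(round(r.current_wrist_force()[2]-b[2],1),r.current_ee_pos()[2])
r.line_to([*S2,.26],.06); r.line_to([*S2,.30],.2)
r.move_to([*T0,.2],Q)
print(r.current_opening(),r.current_wrist_force(),r.current_ee_pos(),r.current_t())
ims={c:get_image(c) for c in('side','top')}
d=trace('side','carousel');e=d[0];print(e['score'],e['extent'])
v,u=np.nonzero(e['mask'])
for z in (.104,.107,.110): print(z,fit({'side':e['mask']},CAR,list(S),z))
save(np.hstack([cv2.resize(ims[k][80:280,a:a+200],(400,400),interpolation=3) for k,a in (('side',200),('top',150))]),'lean.png')
E
```

```text
0.239 0.2416 19.2
0.2385 0.2416 22.9
0.238 0.2415 25.6
0.2375 0.2415 27.9
0.237 0.2415 31.9
31.2 0.24146488291207613
31.6 0.24147160514207766
31.5 0.24148744519698673
30.5 0.24151338761482524
0.02018817422300504 [-0.01692058 -0.16123284 -1.75888791] [0.55767101 0.24374188 0.20044875] 31.8583
0.57 [292.3, 183.3, 33.6, 26.9]
0.104 (array([0.52986235, 0.00941974]), np.float64(0.05398836906518534))
0.107 (array([0.5294227 , 0.00458926]), np.float64(0.05625757313484503))
0.11 (array([ 5.28896508e-01, -5.00039577e-04]), np.float64(0.06255907880037814))
```

View pics/lean.png

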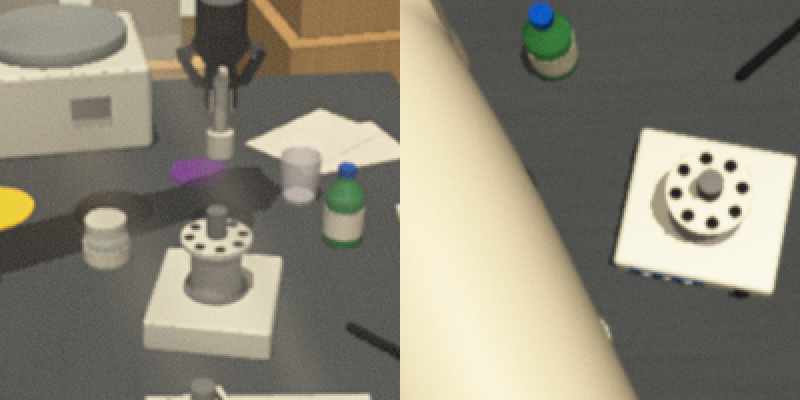

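The carousel is seated lower and upright, and it didn't move under about 31 N. Now standing the tapper back on its mat.

```bash
python3 - <<'E'
from h import *
P=np.array([.561,.253])
r.line_to([*P,.10],.15); r.line_to([*P,.081],.06)
b=r.current_wrist_force()[2];z=.081
while z>.070:
    z-=.001;r.line_to([*P,z],.02);f=r.current_wrist_force()[2]-b
    if f>3: break
print(z,f,r.current_ee_pos(),r.current_t())
move_gripper(.07); print(r.current_wrist_force())
r.line_to([*P,.22],.15)
r.set_joints([1.17,.087,.176,1.66,0,1.571])
print(r.current_t())
ims={c:get_image(c) for c in('side','top')}
for n,parts,zz in(('tapper',TAP,.004),('carousel',CAR,.107)):
    for c in ims:
        d=trace(c,n)
        if d:
            x0=list(P) if n=='tapper' else list(S)
            print(n,c,round(d[0]['score'],2),np.round(d[0]['extent']),fit({c:d[0]['mask']},parts,x0,zz))
for n in('platform','jar','bottle','beaker'): print(n,[(round(d['score'],2),np.round(d['extent']).tolist()) for d in spot_in('top',n)][:1])
save(np.hstack([cv2.resize(ims[k][y:y+200,a:a+200],(400,400),interpolation=3) for k,y,a in (('side',120,200),('top',80,150))]),'end.png')
E
```

```text
0.075 10.24594346901024 [0.56116571 0.25312376 0.07622563] 34.7917
[ 0.55757701 -0.36892055 -0.16901067]
38.025
tapper side 0.53 [304. 153.  14.  38.] (array([0.56195444, 0.26188985]), np.float64(0.31149881046788264))
tapper top 0.86 [184. 158.  23.  29.] (array([0.56174363, 0.25413737]), np.float64(0.08999999999999997))
carousel side 0.88 [292. 184.  36.  24.] (array([0.53159701, 0.0052508 ]), np.float64(0.0716320013808579))
carousel top 0.96 [286. 157.  43.  41.] (array([0.53041131, 0.00407819]), np.float64(0.047172480698492225))
platform [(0.96, [413.0, 180.0, 47.0, 38.0])]
jar [(0.62, [225.0, 237.0, 31.0, 32.0])]
bottle [(0.71, [213.0, 82.0, 29.0, 38.0])]
beaker [(0.84, [151.0, 104.0, 34.0, 37.0])]
```

View pics/end.png

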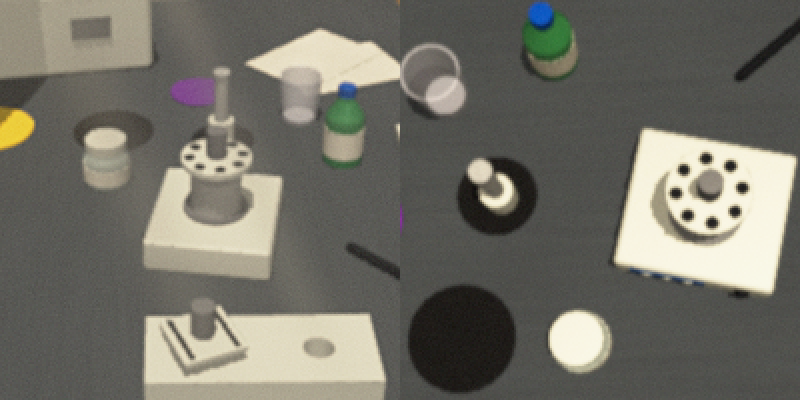

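The tapper stands upright on the small black mat, at right crop (497,195). The carousel is seated at (710,195), and the bystanders are unmoved.

```bash
python3 -c "
from bench import r
print(r.job_done())"
```

```text
the job is handed in; nothing more can be done
None
```

The job is handed in at about 38 s: the carousel was driven onto its stop in three gentle taps and did not move under a lean of about 31 N, the tapper is back upright on its small black mat, and the platform, bottle, jar and beaker are where they were.

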